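# Lay the drive enclosure on the sloping work rest

## Task

Pick up the black drive enclosure and lay it gently on the blue sloping work rest, lengthwise up the slope, about midway across and flat on the blue face, with its lower end resting against the yellow ledge. Do not drop it or let it shoot down the slope, and leave the solid state drive and the folded bracket where they lie.

Things in the scene. Friction and masses are not known exactly. Their poses are not given: they have to be found in the camera images.
- drive_case: black plastic external-drive enclosure, a closed block 62 x 112 x 24 mm, about 0.19 kg, lying flat on the bench at the start. Origin: centre of its underside; x across its 62 mm width, y along its 112 mm length, z up through its 24 mm thickness. Either end may point either way.
- rest_deck: fixed sloping rest: smooth blue plate 150 x 150 mm, tilted 25 degrees, with a yellow ledge 12 mm high and 8 mm thick along its lower edge, which lies on the robot's right, give or take 20 degrees of yaw. Origin: middle of the foot of the slope where blue meets yellow, 20 mm over the bench; x up the slope, y along the ledge, z square out of the blue face. The enclosure, let go, slides down it to the ledge
- ssd: bystander: flat dark 2.5 inch solid state drive with a pale sticker on its top, 70 x 100 x 8 mm, lying loose on the bench; origin at the centre of its underside, y along its length
- drive_bracket: bystander: black folded sheet-steel bracket with a row of holes, 54 x 132 x 24 mm, lying loose on the bench with one flange standing up; origin at its underside near the middle, y along its length

How it is judged:
At the end, for the whole second after the job is handed in: The enclosure lies at rest, let go, flat on the blue face (within 5 mm and 6 degrees), its length up the slope within 11 degrees, its lower end within 10 mm of the ledge, and its centre within 35 mm of the middle of the deck's width (x of drive_case in the frame of rest_deck between 0.05 and 0.066 m and y of drive_case in the frame of rest_deck between -0.035 and 0.035 m and z of drive_case in the frame of rest_deck between -0.005 and 0.005 m and angle between the z axis of drive_case and the z axis of rest_deck, either way round below 0.1 rad and angle between the y axis of drive_case and the x axis of rest_deck, either way round below 0.2 rad and contact force between drive_case and rest_deck above 0.3 N and linear speed of drive_case below 0.02 m/s); the robot touches nothing.
It fails at once if the enclosure was dropped or shot down the slope: out of the fingers and moving faster than 0.7 m/s (contact force between the fingers and drive_case below 0.05 N and linear speed of drive_case above 0.7 m/s).
It fails at once if the solid state drive was moved by more than 30 mm (distance of ssd from where it was at the start of the episode above 0.03 m).
It fails at once if the bracket was moved by more than 30 mm (distance of drive_bracket from where it was at the start of the episode above 0.03 m).
It also fails if it takes over 35 s, if anything falls off the work surface, if the arm or the gripper's body presses on something with over 40 N, if the wrist force passes 120 N, or if a joint passes its speed limit or range.

## Robot

A 6-joint arm with a two-finger parallel gripper is mounted at the origin on a cart in front of the work surface, level with it; the furniture and walls round the work are solid. World frame = base frame: x ahead of the robot, y to its left, z up, the work surface at z = 0. Lengths are in m, angles in rad, forces in N, time in s.
With the tool pointing down it reaches from about 0.3 to 1 m from the base axis. Payload 5.1 kg.
Tool frame: the origin (TCP) lies at the very end of the fingers, on their centre line; the grasp point (between the pads) lies 19 mm behind it; y points along the fingers, x is the direction in which the jaws open and shut, and the axes are right-handed (so a half turn about y gives the same grasp; the last joint's range is limited). The gripper opens to 95 mm and grips with 3 to 60 N. Pads are 20 mm wide; open, the fingers measure 119 mm over their backs; the gripper's body (75 mm by 180 mm) begins 59 mm behind the grasp point.
Start: joints at [1.217, 0.124, 1.65, -0, 1.367, -0.083], TCP at [0.174, 0.626, 0.215] pointing down, gripper open.
Joint ranges: [-2.61, 2.61], [-1.02, 2.33], [0.03, 2.71], [-1.35, 4.49], [0.32, 2.68], [-2.91, 2.91]. Speed limits (rad/s): [2.57, 2.57, 3.14, 3.14, 3.14, 3.14].

## Interface

Orientations are given as a unit quaternion [x, y, z, w].
In Python, from cell import ctrl gives the robot as it stands.
- The arm moves only by the shell command python3 -m handwheel 'ROWS' [FORCE]. ROWS is JSON, a list of rows, each an object with "fingers": the gripper command: -1 is fully open, 1 is shut, values between are in proportion; "xyz": the shift along the tool's x, y, z in m, a list of three; "turn": the turn about the tool's y in degrees. A call has 1 to 20 rows; each row shifts and turns the pose as measured when the row begins, along the tool's axes as they then stand; what a row does not reach is not made up. A row lasts 1/12 s, in which the tool goes at most 41.7 mm and 7.16 degrees, less where a joint would pass 70% of its speed; a pose out of reach is approached as far as the arm can. A call is refused whole if a number of a shift passes 0.0417 or a number of a turn 7.16, either way. A call with a gripper value outside its range is refused whole. The fingers move at their own pace and stop on an object; FORCE is the grip in N (left out, the last holds). Time passes only in rows, so rows that do not move let the fingers close. It gives the time, the measured TCP pose, the force and the opening at its end, in the units of the state.
- ctrl.state(): the state, without advancing time (a new reading comes with each control period).
- ctrl.capture(name): name is "scene" or "side" or "wrist"; returns (picture, depth): 400x640x3 uint8, red, green, blue; 400x640 float32, m along the optical axis (not along the pixel's ray), 0 where there is no reading.
- ctrl.get_calibration(name): a dict with "vfov" (degrees; the focal length in pixels is half the picture's height over the tangent of half this angle, whatever the lens; pixels are square), "cx", "cy" (the principal point, pixels), "rvec" (rotation vector, rad) and "tvec" (3), from world to camera coordinates, as OpenCV has them; the wrist camera has in their place "tool_from_camera" (4x4, takes a point from camera to tool coordinates, whose origin is the TCP and whose axes are the tool frame's). Camera axes: x right, y down, z forward; pixel columns grow to the right and rows downward; lengths in m; the calibration is good to about 2 mm. A picture is of the moment at which its call begins: read the wrist's pose just before it. get_calibration takes no time and is no camera call.
- ctrl.close_job(): hands the job in, once; it reports no verdict.
The state is a dict: "clock": time; "q": joint angles; "qd": joint speeds; "joint_efforts": joint torques, N m; "ee_pos": TCP position; "tool_rot": TCP orientation; "contact_force": force on the tool from outside, world axes, zero at the start; "ft_torque": the same for the moment, N m; "finger_gap": finger opening in m.
Only numpy, scipy, OpenCV 4.12 (cv2) and the standard library are available. Lean on these libraries where they do the work, as an engineer would, in place of code of your own. Each camera call takes 0.05 s, during which the arm holds its last target.

## Working session

There is one attempt and no reset: what is moved stays moved. The work goes in short steps, Python scripts to look and compute and a shell command to move; the robot and the scene stay as the last step left them, time stands still between calls to the robot, and variables do not carry over. Pictures are saved under pics/ and viewed, and the job is handed in when it is done.

```bash
mkdir -p pics; ls; python3 - <<'E'
from cell import ctrl
import cv2, numpy as np
s=ctrl.state(); print(s)
for n in ("scene","side","wrist"):
    im,d=ctrl.capture(n); cv2.imwrite(f"pics/{n}0.png",im[:,:,::-1]); np.savez(f"pics/{n}0.npz",im=im,d=d)
    print(n,ctrl.get_calibration(n))
E
```

```text
pics
{'clock': 0.0, 'q': array([ 1.21738784e+00,  1.24547643e-01,  1.65163823e+00,  1.47064951e-05,
        1.36750605e+00, -8.25909104e-02]), 'qd': array([-0.0004309 , -0.00058584, -0.0017374 ,  0.00151755, -0.0006314 ,
        0.00036678]), 'joint_efforts': array([ 2.43943134e-03, -4.17614329e+01, -3.59929276e+01,  7.76812714e-02,
        4.95114445e-02, -1.69043738e-04]), 'ee_pos': array([0.17368663, 0.62570995, 0.21338067]), 'tool_rot': array([ 0.56331572,  0.42729572, -0.42855299, -0.56252653]), 'contact_force': array([ 0.27674991, -1.02210555,  0.48629491]), 'ft_torque': array([-0.00979159,  0.01040942,  0.00851442]), 'finger_gap': 0.09508042353748516}
scene {'vfov': 49.183149078696715, 'cx': 315.42586769693486, 'cy': 195.8398321741227, 'rvec': array([ 2.15355263, -1.17859294,  0.43731191]), 'tvec': array([-0.30624207,  0.37996118,  0.75653028])}
side {'vfov': 53.67952274772945, 'cx': 324.4135594292048, 'cy': 195.0529340859084, 'rvec': array([ 2.15199454, -0.67851618,  0.31609632]), 'tvec': array([-0.45321931,  0.22644813,  0.85202678])}
wrist {'vfov': 63.31006565158401, 'cx': 323.5086307017894, 'cy': 199.70670103590396, 'tool_from_camera': array([[ 9.99999183e-01,  1.27313226e-03, -1.16280219e-04,
         7.63161404e-04],
       [ 4.72344684e-04, -2.83420739e-01,  9.58995548e-01,
        -1.70148015e-01],
       [ 1.18797195e-03, -9.58994820e-01, -2.83421108e-01,
         8.09294623e-02],
       [ 0.00000000e+00,  0.00000000e+00,  0.00000000e+00,
         1.00000000e+00]])}
```

View pics/scene0.png

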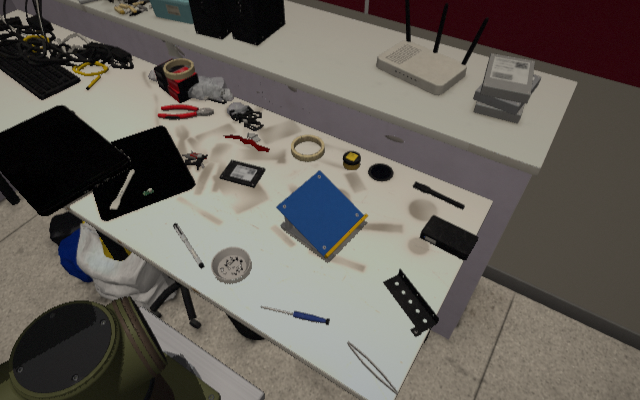

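View pics/side0.png

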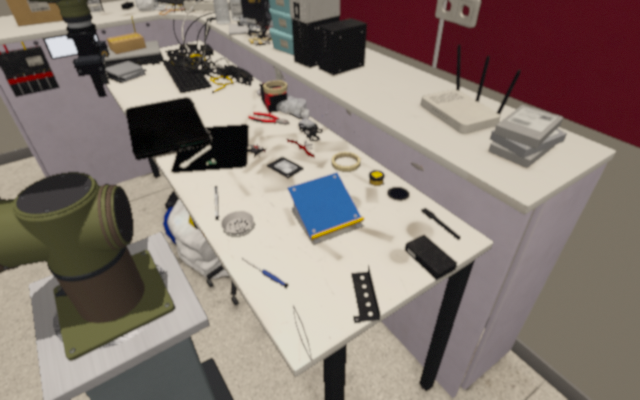

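View pics/wrist0.png

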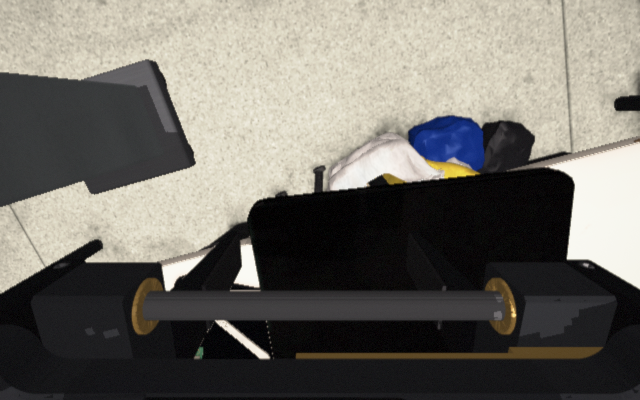

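The scene view shows the deck at about (322,215) with its yellow ledge at the lower right. The enclosure is at (449,237), the bracket at (410,302) and the SSD at (243,173). Next I'll measure the enclosure and deck.

```bash
cat > h.py <<'E'
import numpy as np, cv2
from scipy.spatial.transform import Rotation as R
from cell import ctrl
def cloud(n,d,pose=None):
    c=ctrl.get_calibration(n); H,W=d.shape
    f=H/2/np.tan(np.radians(c['vfov']/2))
    v,u=np.mgrid[:H,:W]
    P=np.stack([(u-c['cx'])/f*d,(v-c['cy'])/f*d,d],-1)
    if n=='wrist':
        T=np.array(c['tool_from_camera']); P=P@T[:3,:3].T+T[:3,3]
        return P@R.from_quat(pose[1]).as_matrix().T+pose[0]
    Rm=cv2.Rodrigues(np.array(c['rvec']))[0]
    return (P-np.array(c['tvec']))@Rm
E
python3 - <<'E'
from h import *
for n,cb,bb in (("scene",(445,238),(410,302)),("side",(430,256),(366,296))):
    z=np.load(f"pics/{n}0.npz"); im=z['im'].astype(int);d=z['d'];P=cloud(n,d)
    ok=d>0
    r,g,b=im[...,0],im[...,1],im[...,2]
    blue=ok&(b>r+50)&(b>g+30)&(P[...,2]>0.01)&(P[...,2]<.12)&(P[...,0]>.3)
    # restrict near deck
    lab=cv2.connectedComponents(blue.astype(np.uint8))[1]
    k=np.bincount(lab[blue]).argmax(); m=lab==k
    Q=P[m]; c=np.median(Q,0); 
    U,S,V=np.linalg.svd(Q-Q.mean(0),full_matrices=False); nn=V[2]*np.sign(V[2,2])
    print(n,"blue",m.sum(),"n",nn,"tilt",np.degrees(np.arccos(nn[2])),"zrange",np.percentile(Q[:,2],[1,99]),"resid",np.std((Q-Q.mean(0))@nn))
    x=np.array([0,0,1])-nn[2]*nn; x/=np.linalg.norm(x); y=np.cross(nn,x)
    print(" plane mean",Q.mean(0)," upslope x",x, "u range",np.percentile((Q-Q.mean(0))@x,[.5,99.5]),"v",np.percentile((Q-Q.mean(0))@y,[.5,99.5]))
    rect=cv2.minAreaRect(np.stack([(Q-Q.mean(0))@x,(Q-Q.mean(0))@y],1).astype(np.float32)); print(" rect",rect)
    yel=ok&(r>b+60)&(g>b+40)&(np.linalg.norm(P-Q.mean(0),axis=-1)<.16)
    Y=P[yel]; print(" yellow",yel.sum(),Y.mean(0),"u",np.percentile((Y-Q.mean(0))@x,[2,98]),"v",np.percentile((Y-Q.mean(0))@y,[2,98]),'h',np.percentile((Y-Q.mean(0))@nn,[2,98]))
    dark=ok&(im.max(-1)<75)
    for nm,(cu,cv_) in (("case",cb),("brk",bb)):
        c0=P[cv_,cu]; mm=ok&(P[...,2]>.006)&(P[...,2]<.05)&(np.linalg.norm(P[...,:2]-c0[:2],axis=-1)<.1)
        T=P[mm]; zt=np.percentile(T[:,2],[5,50,95])
        print(nm,c0,"z",zt)
        if nm=="case":
            T=T[abs(T[:,2]-.024)<.006]
        print(" ",len(T),cv2.minAreaRect(T[:,:2].astype(np.float32)*1000))
    tb=ok&(np.linalg.norm(P[...,:2]-Q.mean(0)[:2],axis=-1)<.25)&(abs(P[...,2])<.015); print(" bench z",np.median(P[tb][:,2]))
E
```

```text
scene blue 3604 n [-0.05276596 -0.41980864  0.90607751] tilt 25.03120092109463 zrange [0.02168407 0.08355675] resid 0.0015616178000597614
 plane mean [ 0.51880786 -0.04266074  0.05243896]  upslope x [0.11299627 0.89900406 0.42311174] u range [-0.0720261   0.07305557] v [-0.07599188  0.07006876]
 rect ((0.0005274340510368347, -0.00318821519613266), (0.14723634719848633, 0.15009528398513794), 0.13734814524650574)
 yellow 217 [ 0.50716    -0.11715465  0.02894962] u [-0.08310842 -0.07455502] v [-0.07345926  0.06977309] h [-0.01438265  0.01493785]
case [ 0.6228636  -0.305518    0.02396331] z [0.01062549 0.02508868 0.02766966]
  1211 ((638.8087768554688, -309.25115966796875), (112.77259826660156, 65.8868637084961), 88.13606262207031)
brk [ 0.44895554 -0.30413781  0.00288545] z [0.00673446 0.0168099  0.02565305]
  299 ((452.39666748046875, -301.2158203125), (127.87234497070312, 52.07961654663086), 53.903892517089844)
 bench z 0.0012790737216033473
side blue 2597 n [-0.05392953 -0.42002956  0.9059066 ] tilt 25.054334565362094 zrange [0.02225541 0.08098795] resid 0.0016184869590092717
 plane mean [ 0.52032544 -0.04018328  0.05076097]  upslope x [0.11536649 0.89853066 0.42347754] u range [-0.06745293  0.07081166] v [-0.07440785  0.07093973]
 rect ((0.0015032440423965454, -0.0016713812947273254), (0.14380209147930145, 0.14808401465415955), 0.2515638768672943)
 yellow 235 [ 0.50948984 -0.11615486  0.02547827] u [-0.08409125 -0.07127601] v [-0.07217597  0.07049946] h [-0.00131261  0.0146756 ]
case [ 0.62942559 -0.31513461  0.02412367] z [0.00989696 0.02266706 0.02494493]
  1002 ((638.4393920898438, -307.907470703125), (113.26289367675781, 63.82971954345703), 86.81494903564453)
brk [ 0.45186575 -0.30208049 -0.00322632] z [0.0068163  0.01678468 0.02459925]
  118 ((464.6460876464844, -310.1397705078125), (127.89607238769531, 1.7185306549072266), 60.96141815185547)
 bench z -0.0010840651579408231
```

```bash
cat > go.py <<'E'
import sys
from h import *
# usage: go.py x y z yaw(deg of jaw axis, mod 180)
s=ctrl.state(); M=R.from_quat(s['tool_rot']).as_matrix()
print("t",round(s['clock'],2),"pos",s['ee_pos'].round(4),"F",s['contact_force'].round(2),"gap",round(s['finger_gap'],4),"q6",s['q'].round(2))
jy=np.degrees(np.arctan2(M[1,0],M[0,0])); print("tool x",M[:,0].round(3),"tool y",M[:,1].round(3),"tool z",M[:,2].round(3),"jaw yaw",round(jy,2))
if len(sys.argv)>1:
    t=np.array([float(a) for a in sys.argv[1:4]]); yaw=float(sys.argv[4])
    dy=(yaw-jy+90)%180-90
    print("turn about tool y (down): ",round(-dy,2))
    print("shift in present tool axes mm",(M.T@(t-s['ee_pos'])*1000).round(1))
    M2=R.from_euler('z',dy,degrees=True).as_matrix()@M
    print("shift in tool axes after turn mm",(M2.T@(t-s['ee_pos'])*1000).round(1))
E
python3 go.py 0.639 -0.309 0.15 -2.5
```

```text
t 0.15 pos [0.1737 0.6258 0.2137] F [-0.   -0.04  0.49] gap 0.0952 q6 [ 1.22  0.12  1.65 -0.    1.37 -0.08]
tool x [ 0.267  0.964 -0.002] tool y [-0.001 -0.001 -1.   ] tool z [-0.964  0.267  0.   ] jaw yaw 74.49
turn about tool y (down):  76.99
shift in present tool axes mm [-776.3   64.8 -698.4]
shift in tool axes after turn mm [ 505.7   62.9 -913.7]
```

```bash
python3 -m handwheel '[{"fingers":-1,"xyz":[-0.027,0,-0.024],"turn":7},{"fingers":-1,"xyz":[-0.024,0,-0.027],"turn":7},{"fingers":-1,"xyz":[-0.02,0,-0.03],"turn":7},{"fingers":-1,"xyz":[-0.016,0,-0.032],"turn":7},{"fingers":-1,"xyz":[-0.012,0,-0.034],"turn":7},{"fingers":-1,"xyz":[-0.008,0,-0.035],"turn":7},{"fingers":-1,"xyz":[-0.004,0,-0.036],"turn":7},{"fingers":-1,"xyz":[0,0,-0.036],"turn":7},{"fingers":-1,"xyz":[0.005,0,-0.036],"turn":7},{"fingers":-1,"xyz":[0.009,0,-0.035],"turn":7},{"fingers":-1,"xyz":[0.013,0,-0.033],"turn":7}]'; python3 go.py 0.639 -0.309 0.15 -2.5
```

```text
clock: 1.07
ee_pos: [0.3439, 0.2558, 0.2082]
tool_rot: [0.709, -0.027, 0.025, -0.704]
contact_force: [0.9, 0.1, 0.7]
finger_gap: 0.0954
t 1.07 pos [0.3439 0.2558 0.2082] F [0.91 0.05 0.71] gap 0.0954 q6 [ 0.52 -0.39  2.12 -0.    1.41  0.59]
tool x [ 0.997 -0.073 -0.004] tool y [-0.004 -0.006 -1.   ] tool z [ 0.073  0.997 -0.007] jaw yaw -4.21
turn about tool y (down):  -1.71
shift in present tool axes mm [ 336.    60.6 -541.3]
shift in tool axes after turn mm [ 319.7   60.8 -551. ]
```

```bash
python3 -m handwheel '[{"fingers":-1,"xyz":[0.019,0,-0.033],"turn":-1.7},{"fingers":-1,"xyz":[0.019,0,-0.033],"turn":0},{"fingers":-1,"xyz":[0.019,0,-0.033],"turn":0},{"fingers":-1,"xyz":[0.019,0,-0.033],"turn":0},{"fingers":-1,"xyz":[0.019,0,-0.033],"turn":0},{"fingers":-1,"xyz":[0.019,0,-0.033],"turn":0},{"fingers":-1,"xyz":[0.019,0,-0.033],"turn":0},{"fingers":-1,"xyz":[0.019,0,-0.033],"turn":0},{"fingers":-1,"xyz":[0.019,0,-0.033],"turn":0},{"fingers":-1,"xyz":[0.019,0,-0.033],"turn":0},{"fingers":-1,"xyz":[0.019,0,-0.033],"turn":0},{"fingers":-1,"xyz":[0.019,0,-0.033],"turn":0},{"fingers":-1,"xyz":[0.019,0,-0.033],"turn":0},{"fingers":-1,"xyz":[0.019,0,-0.033],"turn":0},{"fingers":-1,"xyz":[0.019,0,-0.033],"turn":0},{"fingers":-1,"xyz":[0.019,0,-0.033],"turn":0}]'; python3 go.py 0.639 -0.309 0.15 -2.5
```

```text
clock: 2.4
ee_pos: [0.6253, -0.3174, 0.2064]
tool_rot: [0.708, -0.019, 0.017, -0.706]
contact_force: [0.6, 1.0, 1.0]
finger_gap: 0.095
t 2.4 pos [ 0.6253 -0.3174  0.2064] F [0.57 0.98 0.96] gap 0.095 q6 [-0.54  0.24  1.53 -0.    1.37 -0.49]
tool x [ 0.999 -0.052 -0.003] tool y [-0.003 -0.002 -1.   ] tool z [ 0.052  0.999 -0.003] jaw yaw -2.96
turn about tool y (down):  -0.46
shift in present tool axes mm [13.4 56.3  9.2]
shift in tool axes after turn mm [13.5 56.3  9.1]
```

```bash
python3 -m handwheel '[{"fingers":-1,"xyz":[0.013,0,0.009],"turn":-0.5},{"fingers":-1,"xyz":[0,0,0],"turn":0}]'; python3 - <<'E'
from h import *
s=ctrl.state(); im,d=ctrl.capture("wrist"); cv2.imwrite("pics/w1.png",im[:,:,::-1])
P=cloud("wrist",d,(s['ee_pos'],s['tool_rot']))
m=(d>0)&(abs(P[...,2]-.024)<.006)&(np.linalg.norm(P[...,:2]-[.639,-.309],axis=-1)<.09)
T=P[m]; print(len(T),np.median(T[:,2]),cv2.minAreaRect((T[:,:2]*1000).astype(np.float32)))
E
python3 go.py 0.639 -0.309 0.009 -2.5
```

```text
clock: 2.57
ee_pos: [0.64, -0.3162, 0.2037]
tool_rot: [0.708, -0.019, 0.016, -0.706]
contact_force: [0.1, 0.7, 0.2]
finger_gap: 0.0954
5609 0.024533549021565182 ((639.395751953125, -308.4110107421875), (111.23932647705078, 62.05044174194336), 86.69071197509766)
t 2.62 pos [ 0.6386 -0.3169  0.2034] F [-0.61 -0.48 -0.67] gap 0.0955 q6 [-0.53  0.27  1.5  -0.01  1.37 -0.48]
tool x [ 0.999 -0.05  -0.006] tool y [-0.006 -0.005 -1.   ] tool z [ 0.05   0.999 -0.005] jaw yaw -2.85
turn about tool y (down):  -0.35
shift in present tool axes mm [  1.2 194.3   8.9]
shift in tool axes after turn mm [  1.2 194.3   8.9]
```

View pics/w1.png

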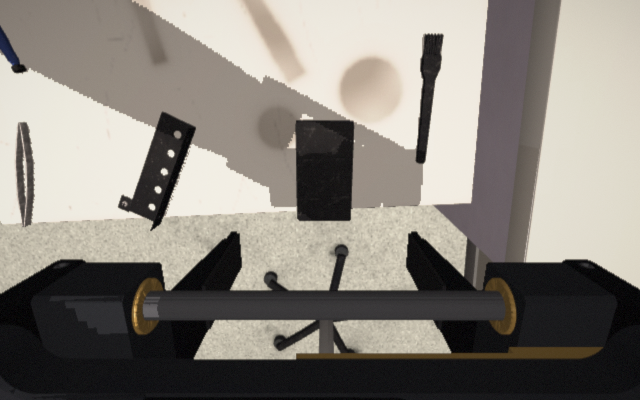

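The wrist view shows the enclosure at (325,170), with the bracket and brush well clear of the fingers. It measures 62x111 mm, centred at (0.639, -0.308). Descending.

```bash
python3 -m handwheel '[{"fingers":-1,"xyz":[0.001,0.035,0.008],"turn":0.4},{"fingers":-1,"xyz":[0,0.035,0],"turn":0},{"fingers":-1,"xyz":[0,0.035,0],"turn":0},{"fingers":-1,"xyz":[0,0.035,0],"turn":0},{"fingers":-1,"xyz":[0,0.015,0],"turn":0},{"fingers":-1,"xyz":[0,0,0],"turn":0}]'; python3 go.py 0.6394 -0.3084 0.009 -3.3
```

```text
clock: 3.12
ee_pos: [0.638, -0.3049, 0.048]
tool_rot: [0.71, -0.019, 0.018, -0.704]
contact_force: [-1.0, 1.0, 0.0]
finger_gap: 0.0951
t 3.12 pos [ 0.638  -0.3049  0.048 ] F [-1.05  0.99  0.01] gap 0.0951 q6 [-0.52  0.38  1.63 -0.01  1.12 -0.46]
tool x [ 0.999 -0.052 -0.002] tool y [-0.002 -0.009 -1.   ] tool z [ 0.052  0.999 -0.009] jaw yaw -2.96
turn about tool y (down):  0.34
shift in present tool axes mm [ 1.6 39.1 -3. ]
shift in tool axes after turn mm [ 1.7 39.1 -3. ]
```

```bash
python3 -m handwheel '[{"fingers":-1,"xyz":[0.001,0.02,-0.003],"turn":0.3},{"fingers":-1,"xyz":[0,0.015,-0.001],"turn":0},{"fingers":-1,"xyz":[0,0.003,0],"turn":0},{"fingers":-1,"xyz":[0,0,0],"turn":0}]'; python3 go.py 0.6394 -0.3084 0.009 -3.3
```

```text
clock: 3.45
ee_pos: [0.6377, -0.3062, 0.0115]
tool_rot: [0.71, -0.02, 0.018, -0.704]
contact_force: [-0.3, -0.0, -0.2]
finger_gap: 0.0951
t 3.45 pos [ 0.6377 -0.3062  0.0115] F [-0.26 -0.02 -0.24] gap 0.0951 q6 [-0.52  0.43  1.64 -0.01  1.07 -0.46]
tool x [ 0.999 -0.053 -0.002] tool y [-0.002 -0.009 -1.   ] tool z [ 0.053  0.999 -0.009] jaw yaw -3.05
turn about tool y (down):  0.25
shift in present tool axes mm [ 1.9  2.5 -2.1]
shift in tool axes after turn mm [ 1.9  2.5 -2.1]
```

```bash
python3 -m handwheel '[{"fingers":-1,"xyz":[0.002,0.002,-0.002],"turn":0.3},{"fingers":1,"xyz":[0,0,0],"turn":0},{"fingers":1,"xyz":[0,0,0],"turn":0},{"fingers":1,"xyz":[0,0,0],"turn":0},{"fingers":1,"xyz":[0,0,0],"turn":0},{"fingers":1,"xyz":[0,0,0],"turn":0},{"fingers":1,"xyz":[0,0,0],"turn":0}]' 18; python3 go.py 0.6394 -0.3084 0.009 -3.3
```

```text
clock: 4.03
ee_pos: [0.6434, -0.3102, 0.0172]
tool_rot: [0.712, -0.018, 0.023, -0.702]
contact_force: [0.7, -0.2, -2.0]
finger_gap: 0.0616
t 4.03 pos [ 0.6434 -0.3102  0.0172] F [ 0.75 -0.23 -2.04] gap 0.0616 q6 [-0.52  0.43  1.63 -0.01  1.07 -0.46]
tool x [ 0.998 -0.058  0.007] tool y [ 0.007 -0.014 -1.   ] tool z [ 0.058  0.998 -0.014] jaw yaw -3.34
turn about tool y (down):  -0.04
shift in present tool axes mm [-4.1  8.2  1.7]
shift in tool axes after turn mm [-4.1  8.2  1.7]
```

```bash
for i in 1 2 3; do python3 -m handwheel '[{"fingers":1,"xyz":[0,0,0],"turn":0}]' |sed -n '2p;4,5p'; python3 -c "
from cell import ctrl
s=ctrl.state();print(s['q'].round(4),s['ee_pos'].round(4))"; done; python3 - <<'E'
from h import *
im,d=ctrl.capture("side"); cv2.imwrite("pics/s2.png",im[:,:,::-1]); c=cv2.resize(im[180:330,330:530],(800,600)); cv2.imwrite("pics/s2c.png",c[:,:,::-1])
E
```

```text
ee_pos: [0.6434, -0.3102, 0.0172]
contact_force: [1.1, -0.1, -1.3]
finger_gap: 0.0619
[-0.5207  0.4273  1.6329 -0.0104  1.0687 -0.4573] [ 0.6434 -0.3102  0.0172]
ee_pos: [0.6434, -0.3102, 0.0172]
contact_force: [0.4, 0.1, -0.2]
finger_gap: 0.0618
[-0.5207  0.4272  1.6329 -0.0103  1.0686 -0.4573] [ 0.6434 -0.3102  0.0172]
ee_pos: [0.6434, -0.3103, 0.0172]
contact_force: [0.0, 0.4, -0.6]
finger_gap: 0.0617
[-0.5207  0.4273  1.6328 -0.0103  1.0687 -0.4573] [ 0.6434 -0.3103  0.0172]
```

View pics/s2c.png

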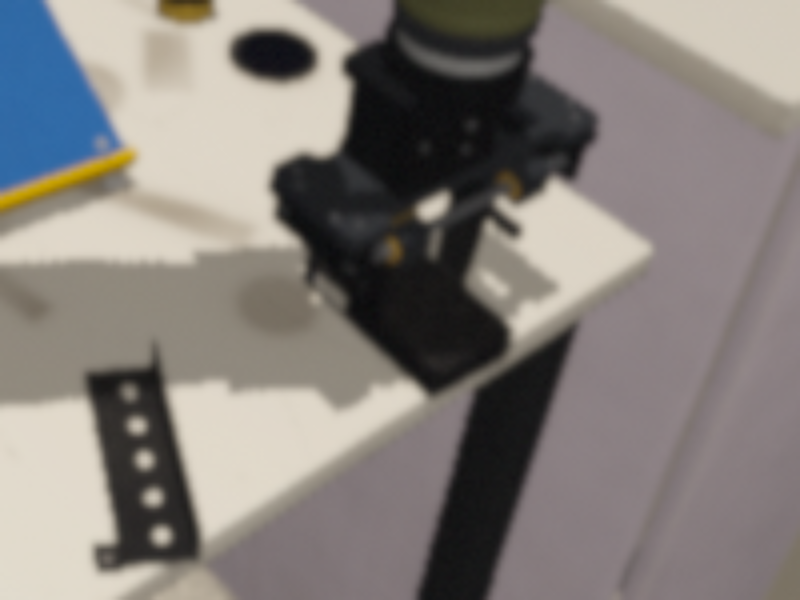

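The grip is on (gap 62 mm), but the tool drifted up to z=17 mm while closing, so the pads hold only the top of the case. I'll regrip lower.

```bash
python3 -m handwheel '[{"fingers":-1,"xyz":[0,0,0],"turn":0},{"fingers":-1,"xyz":[0,0,0],"turn":0},{"fingers":-1,"xyz":[0,0,0],"turn":0},{"fingers":-1,"xyz":[0,0.004,0],"turn":0}]'; python3 go.py 0.6394 -0.3084 0.009 -3.3;  python3 -m handwheel '[{"fingers":-1,"xyz":[0,0.006,0],"turn":0},{"fingers":-1,"xyz":[0,0.0,0],"turn":0}]'; python3 go.py 0.6394 -0.3084 0.009 -3.3
```

```text
clock: 4.67
ee_pos: [0.6442, -0.3107, 0.0142]
tool_rot: [0.712, -0.018, 0.024, -0.701]
contact_force: [-0.6, 0.2, 1.1]
finger_gap: 0.0831
t 4.67 pos [ 0.6442 -0.3107  0.0142] F [-0.63  0.24  1.12] gap 0.0831 q6 [-0.52  0.43  1.63 -0.01  1.06 -0.46]
tool x [ 0.998 -0.058  0.009] tool y [ 0.009 -0.015 -1.   ] tool z [ 0.059  0.998 -0.015] jaw yaw -3.35
turn about tool y (down):  -0.05
shift in present tool axes mm [-5.   5.1  2.1]
shift in tool axes after turn mm [-5.   5.1  2.1]
clock: 4.83
ee_pos: [0.6439, -0.3106, 0.0069]
tool_rot: [0.712, -0.018, 0.024, -0.702]
contact_force: [-0.5, 0.7, -0.8]
finger_gap: 0.0935
t 4.83 pos [ 0.6439 -0.3106  0.0069] F [-0.5   0.72 -0.79] gap 0.0935 q6 [-0.52  0.44  1.64 -0.01  1.05 -0.46]
tool x [ 0.998 -0.058  0.009] tool y [ 0.008 -0.015 -1.   ] tool z [ 0.059  0.998 -0.014] jaw yaw -3.35
turn about tool y (down):  -0.05
shift in present tool axes mm [-4.6 -2.2  1.9]
shift in tool axes after turn mm [-4.6 -2.2  1.9]
```

```bash
for i in 1 2 3 4 5; do python3 -m handwheel '[{"fingers":1,"xyz":[0,0,0],"turn":0}]' 18|sed -n '2p;4,5p'; done; python3 go.py
```

```text
ee_pos: [0.6437, -0.3105, 0.0063]
contact_force: [0.5, 0.4, -0.5]
finger_gap: 0.0915
ee_pos: [0.6434, -0.3103, 0.0057]
contact_force: [-0.6, 0.1, 0.6]
finger_gap: 0.0863
ee_pos: [0.6433, -0.3103, 0.0056]
contact_force: [0.7, -0.2, 0.3]
finger_gap: 0.0805
ee_pos: [0.6433, -0.3103, 0.0055]
contact_force: [-0.6, -0.6, -0.5]
finger_gap: 0.0736
ee_pos: [0.6433, -0.3103, 0.0056]
contact_force: [-0.3, 0.7, -0.6]
finger_gap: 0.0671
t 5.25 pos [ 0.6433 -0.3103  0.0056] F [-0.28  0.66 -0.56] gap 0.0671 q6 [-0.52  0.44  1.64 -0.01  1.05 -0.46]
tool x [ 0.998 -0.058  0.007] tool y [ 0.006 -0.014 -1.   ] tool z [ 0.058  0.998 -0.014] jaw yaw -3.35
```

```bash
python3 -m handwheel '[{"fingers":1,"xyz":[0,-0.003,0],"turn":0}]' 18|sed -n '2p;4,5p'; for i in 2 3 4; do python3 -m handwheel '[{"fingers":1,"xyz":[0,0,0],"turn":0}]' 18|sed -n '2p;4,5p'; done; python3 go.py
```

```text
ee_pos: [0.6429, -0.31, 0.008]
contact_force: [0.3, 0.5, -1.5]
finger_gap: 0.0619
ee_pos: [0.6431, -0.3101, 0.0085]
contact_force: [0.6, -0.4, -2.4]
finger_gap: 0.0621
ee_pos: [0.6428, -0.31, 0.0082]
contact_force: [-0.1, 0.9, -2.0]
finger_gap: 0.0621
ee_pos: [0.6427, -0.3099, 0.0081]
contact_force: [-0.3, -0.3, -1.6]
finger_gap: 0.062
t 5.58 pos [ 0.6427 -0.3099  0.0081] F [-0.25 -0.31 -1.65] gap 0.062 q6 [-0.52  0.44  1.64 -0.01  1.06 -0.46]
tool x [ 0.998 -0.058  0.006] tool y [ 0.005 -0.013 -1.   ] tool z [ 0.059  0.998 -0.013] jaw yaw -3.35
```

```bash
python3 -m handwheel '[{"fingers":1,"xyz":[0,-0.01,0],"turn":0},{"fingers":1,"xyz":[0,-0.02,0],"turn":0},{"fingers":1,"xyz":[0,-0.03,0],"turn":0},{"fingers":1,"xyz":[0,-0.03,0],"turn":0},{"fingers":1,"xyz":[0,-0.03,0],"turn":0},{"fingers":1,"xyz":[0,-0.02,0],"turn":0},{"fingers":1,"xyz":[0,0,0],"turn":0}]';  python3 go.py 0.519 -0.0615 0.13 -7.2; python3 - <<'E'
from h import *
s=ctrl.state()
im,d=ctrl.capture("side"); c=cv2.resize(im[130:330,270:530],(780,600)); cv2.imwrite("pics/s3c.png",c[:,:,::-1])
im,d=ctrl.capture("wrist"); cv2.imwrite("pics/w3.png",im[:,:,::-1])
E
```

```text
clock: 6.17
ee_pos: [0.6391, -0.3062, 0.152]
tool_rot: [0.71, -0.022, 0.02, -0.704]
contact_force: [0.7, -0.1, -1.0]
finger_gap: 0.0621
t 6.17 pos [ 0.6391 -0.3062  0.152 ] F [ 0.68 -0.07 -1.02] gap 0.0621 q6 [-0.52  0.29  1.56 -0.01  1.29 -0.46]
tool x [ 0.998 -0.058 -0.003] tool y [-0.003 -0.008 -1.   ] tool z [ 0.058  0.998 -0.008] jaw yaw -3.35
turn about tool y (down):  3.85
shift in present tool axes mm [-134.1   20.4  237.5]
shift in tool axes after turn mm [-149.8   20.6  227.9]
```

View pics/s3c.png

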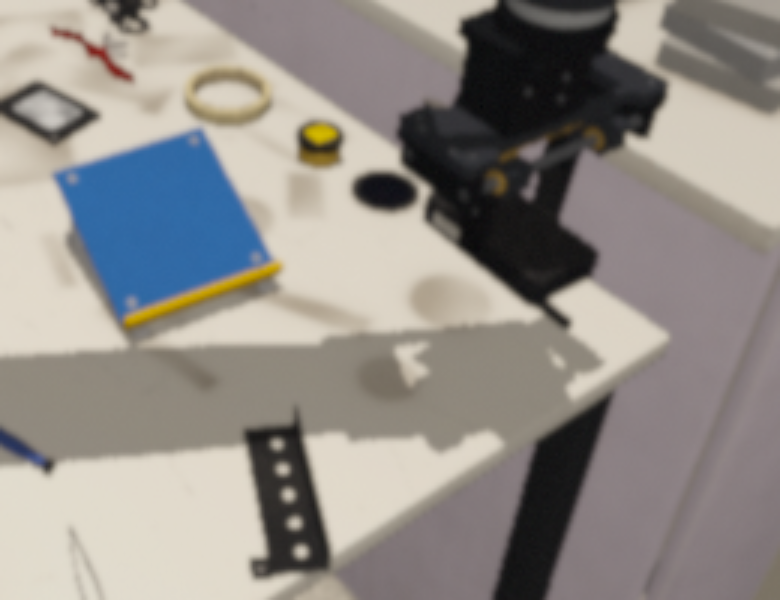

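View pics/w3.png

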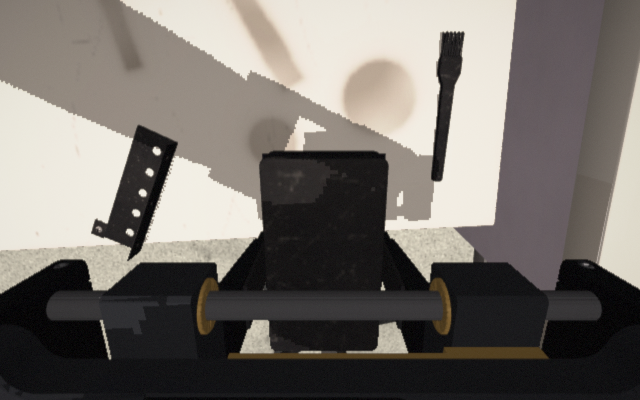

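The case is held and clear of the bench, spanning (260–388, 150–350) in the wrist view. I'll measure its pose in the hand from wrist depth.

```bash
cat > hand.py <<'E'
from h import *
s=ctrl.state(); im,d=ctrl.capture("wrist")
c=ctrl.get_calibration("wrist"); P=cloud("wrist",d,(np.zeros(3),[0,0,0,1]))  # tool frame
m=(d>0)&(abs(P[...,0])<.034)&(abs(P[...,2])<.085)&(P[...,1]>-.045)&(P[...,1]<.03)
v,u=np.mgrid[:400,:640]; m&=(v<285)   # ahead of cross rod
m=cv2.erode(m.astype(np.uint8),np.ones((3,3)))>0
T=P[m]
for _ in range(4):
    A=np.c_[T[:,0],T[:,2],np.ones(len(T))]; k,*_=np.linalg.lstsq(A,T[:,1],rcond=None); r=T[:,1]-A@k
    T=T[abs(r)<max(.0015,2*r.std())]
n=np.array([k[0],-1,k[1]]);
M=R.from_quat(s['tool_rot']).as_matrix(); W=M@n; W/=np.linalg.norm(W)
print("top plane: y at axis mm",1000*k[2],"slopes x,z deg",np.degrees(np.arctan(k[:2])),"n world",W.round(3),"tilt",np.degrees(np.arccos(abs(W[2]))).round(2),"res",r.std(),len(T))
print("z extent of top (tool) mm",1000*np.percentile(T[:,2],[.5,99.5]),"x",1000*np.percentile(T[:,0],[.5,99.5]))
E
python3 hand.py
```

```text
top plane: y at axis mm -17.442112839619902 slopes x,z deg [ 0.17344617 -0.67348402] n world [ 0.011 -0.007  1.   ] tilt 0.73 res 0.0005756327652436807 14806
z extent of top (tool) mm [-10.30528454  56.55431366] x [-30.94725492  29.82960525]
```

```bash
python3 -m handwheel '[{"fingers":1,"xyz":[-0.008,0,0.012],"turn":2},{"fingers":1,"xyz":[-0.015,0,0.022],"turn":1.9},{"fingers":1,"xyz":[-0.018,0,0.027],"turn":0},{"fingers":1,"xyz":[-0.018,0,0.027],"turn":0},{"fingers":1,"xyz":[-0.018,0,0.027],"turn":0},{"fingers":1,"xyz":[-0.018,0,0.027],"turn":0},{"fingers":1,"xyz":[-0.018,0,0.027],"turn":0},{"fingers":1,"xyz":[-0.014,0,0.022],"turn":0},{"fingers":1,"xyz":[-0.007,0,0.01],"turn":0},{"fingers":1,"xyz":[0,0,0],"turn":0}]'; python3 go.py 0.519 -0.0615 0.09 -7.2;python3 hand.py
```

```text
clock: 7.15
ee_pos: [0.5062, -0.0763, 0.1164]
tool_rot: [-0.702, 0.068, -0.027, 0.709]
contact_force: [-0.2, 0.6, -2.0]
finger_gap: 0.062
t 7.15 pos [ 0.5062 -0.0763  0.1164] F [-0.22  0.6  -2.05] gap 0.062 q6 [-0.25 -0.06  2.01 -0.    1.25 -0.12]
tool x [ 0.989 -0.134 -0.058] tool y [-0.057  0.013 -0.998] tool z [0.134 0.991 0.006] jaw yaw -7.69
turn about tool y (down):  -0.49
shift in present tool axes mm [12.3 25.9 16.3]
shift in tool axes after turn mm [12.4 25.9 16.2]
top plane: y at axis mm -17.444927270827527 slopes x,z deg [ 0.16493147 -0.69551943] n world [ 0.058 -0.026  0.998] tilt 3.65 res 0.0005732292267369565 14768
z extent of top (tool) mm [-10.31244289  56.42882604] x [-31.0032396   29.85443943]
```

```bash
python3 -m handwheel '[{"fingers":1,"xyz":[0.012,0,0.016],"turn":-0.5},{"fingers":1,"xyz":[0,0,0],"turn":0}]'; python3 go.py 0.519 -0.0615 0.09 -7.2; python3 -m handwheel '[{"fingers":1,"xyz":[0,0,0],"turn":0}]'|sed -n 2p;python3 go.py 0.519 -0.0615 0.09 -7.2
```

```text
clock: 7.37
ee_pos: [0.5206, -0.0643, 0.1138]
tool_rot: [-0.702, 0.066, -0.024, 0.708]
contact_force: [-1.0, 0.4, -2.2]
finger_gap: 0.0618
t 7.37 pos [ 0.5206 -0.0643  0.1138] F [-0.96  0.38 -2.18] gap 0.0618 q6 [-0.22 -0.03  1.98 -0.    1.25 -0.1 ]
tool x [ 0.99  -0.127 -0.06 ] tool y [-0.059  0.012 -0.998] tool z [0.127 0.992 0.005] jaw yaw -7.29
turn about tool y (down):  -0.09
shift in present tool axes mm [-0.5 23.9  2.4]
shift in tool axes after turn mm [-0.5 23.9  2.4]
ee_pos: [0.5208, -0.0652, 0.113]
t 7.45 pos [ 0.5208 -0.0652  0.113 ] F [ 0.88 -0.34 -2.23] gap 0.062 q6 [-0.23 -0.03  1.98 -0.    1.24 -0.1 ]
tool x [ 0.99  -0.127 -0.061] tool y [-0.06   0.012 -0.998] tool z [0.127 0.992 0.004] jaw yaw -7.29
turn about tool y (down):  -0.09
shift in present tool axes mm [-0.8 23.1  3.3]
shift in tool axes after turn mm [-0.8 23.1  3.3]
```

The tool has picked up about 3.4° of pitch. I'll check whether an outward-and-back stroke removes it.

```bash
python3 -m handwheel '[{"fingers":1,"xyz":[0.02,-0.01,0.003],"turn":0},{"fingers":1,"xyz":[0.03,-0.01,0],"turn":0},{"fingers":1,"xyz":[0.03,-0.01,0],"turn":0},{"fingers":1,"xyz":[0.02,0,0],"turn":0},{"fingers":1,"xyz":[0,0,0],"turn":0}]'; python3 go.py 0.519 -0.0615 0.09 -7.2; python3 -m handwheel '[{"fingers":1,"xyz":[-0.01,0,0],"turn":0},{"fingers":1,"xyz":[-0.01,0,0],"turn":0},{"fingers":1,"xyz":[-0.01,0,0],"turn":0},{"fingers":1,"xyz":[-0.01,0,0],"turn":0},{"fingers":1,"xyz":[0,0,0],"turn":0}]';python3 go.py 0.519 -0.0615 0.09 -7.2
```

```text
clock: 7.87
ee_pos: [0.6245, -0.0823, 0.1327]
tool_rot: [-0.703, 0.071, -0.023, 0.707]
contact_force: [-0.4, 0.1, -2.2]
finger_gap: 0.062
t 7.87 pos [ 0.6245 -0.0823  0.1327] F [-0.39  0.07 -2.2 ] gap 0.062 q6 [-0.21  0.18  1.72 -0.    1.3  -0.08]
tool x [ 0.989 -0.133 -0.067] tool y [-0.067  0.011 -0.998] tool z [0.133 0.991 0.002] jaw yaw -7.64
turn about tool y (down):  -0.44
shift in present tool axes mm [-104.2   49.8    6.5]
shift in tool axes after turn mm [-104.2   49.8    7.3]
clock: 8.28
ee_pos: [0.5784, -0.08, 0.1326]
tool_rot: [-0.703, 0.075, -0.022, 0.707]
contact_force: [0.2, 0.4, -1.9]
finger_gap: 0.0618
t 8.28 pos [ 0.5784 -0.08    0.1326] F [ 0.24  0.45 -1.87] gap 0.0618 q6 [-0.23  0.09  1.83 -0.01  1.3  -0.09]
tool x [ 0.988 -0.137 -0.074] tool y [-0.073  0.011 -0.997] tool z [0.137 0.991 0.001] jaw yaw -7.87
turn about tool y (down):  -0.67
shift in present tool axes mm [-58.   47.   10.1]
shift in tool axes after turn mm [-57.9  47.   10.9]
```

```bash
python3 -m handwheel '[{"fingers":1,"xyz":[-0.025,0,0.005],"turn":-0.6},{"fingers":1,"xyz":[-0.028,0.0,0.005],"turn":0},{"fingers":1,"xyz":[-0.005,0.015,0],"turn":0},{"fingers":1,"xyz":[0,0.015,0],"turn":0}]';python3 go.py 0.519 -0.0615 0.09 -7.2
```

```text
clock: 8.62
ee_pos: [0.5157, -0.0621, 0.1091]
tool_rot: [-0.703, 0.069, -0.021, 0.707]
contact_force: [0.3, -0.4, -2.4]
finger_gap: 0.0617
t 8.62 pos [ 0.5157 -0.0621  0.1091] F [ 0.33 -0.41 -2.4 ] gap 0.0617 q6 [-0.22 -0.03  1.99 -0.01  1.24 -0.09]
tool x [ 0.99  -0.127 -0.068] tool y [-0.067  0.009 -0.998] tool z [0.127 0.992 0.001] jaw yaw -7.32
turn about tool y (down):  -0.12
shift in present tool axes mm [ 4.5 18.8  1. ]
shift in tool axes after turn mm [ 4.5 18.8  1. ]
```

```bash
python3 -m handwheel '[{"fingers":1,"xyz":[0.004,0.012,0.001],"turn":0},{"fingers":1,"xyz":[0.001,0.01,0],"turn":0},{"fingers":1,"xyz":[0,0,0],"turn":0}]';python3 go.py 0.519 -0.0615 0.0746 -7.2; python3 - <<'E'
from h import *
im,d=ctrl.capture("side"); c=cv2.resize(im[120:280,240:400],(600,600),interpolation=cv2.INTER_CUBIC)
im,d=ctrl.capture("scene"); cv2.imwrite("pics/c4.png",np.hstack([c,cv2.resize(im[120:280,265:318],(199,600))])[:,:,::-1])
cv2.imwrite("pics/sc4.png",cv2.resize(im[120:280,220:420],(750,600),interpolation=cv2.INTER_CUBIC)[:,:,::-1])
E
```

```text
clock: 8.87
ee_pos: [0.5151, -0.0607, 0.0831]
tool_rot: [-0.703, 0.07, -0.02, 0.707]
contact_force: [-1.0, -0.4, -2.8]
finger_gap: 0.0617
t 8.87 pos [ 0.5151 -0.0607  0.0831] F [-1.04 -0.4  -2.85] gap 0.0617 q6 [-0.22  0.    2.01 -0.01  1.2  -0.09]
tool x [ 0.989 -0.127 -0.071] tool y [-0.07   0.01  -0.997] tool z [0.127 0.992 0.001] jaw yaw -7.32
turn about tool y (down):  -0.12
shift in present tool axes mm [ 4.6  8.2 -0.3]
shift in tool axes after turn mm [ 4.6  8.2 -0.3]
```

View pics/c4.png

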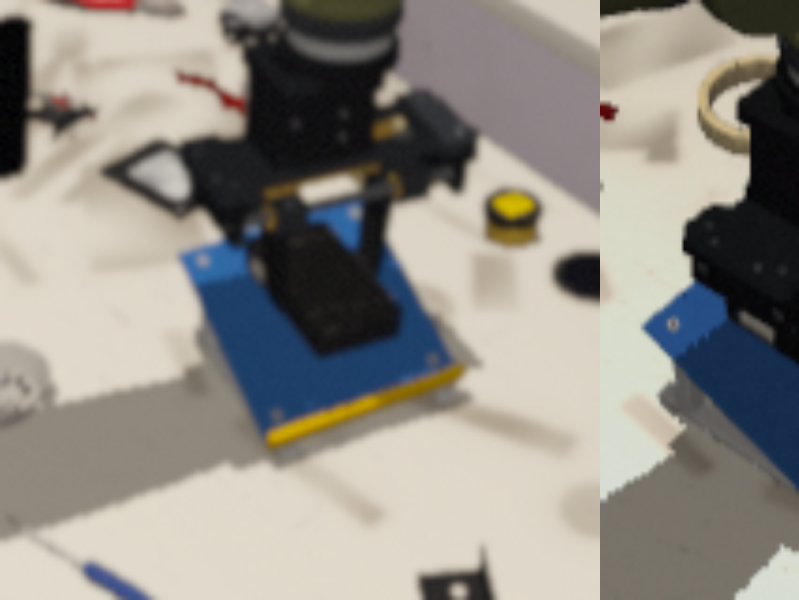

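View pics/sc4.png

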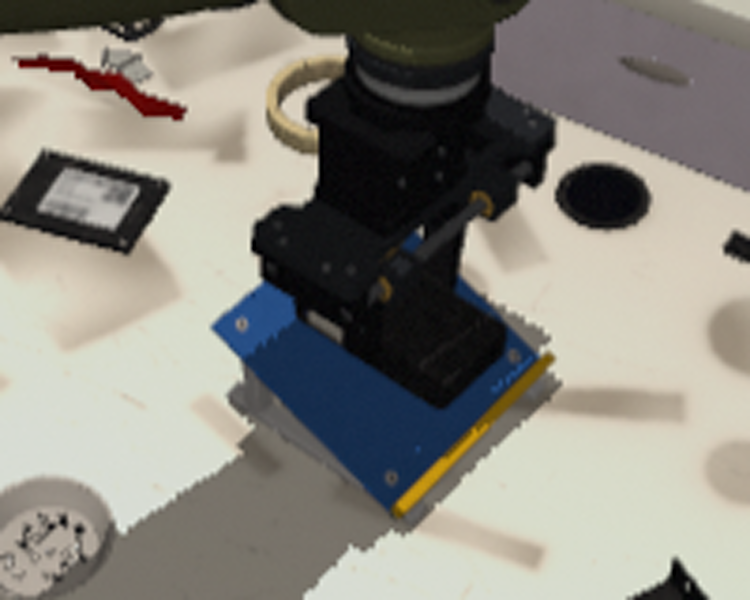

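The case is held level above the deck, about mid-width and parallel to the slope. I'll lower it in small steps with less grip force so it can pivot onto the face.

```bash
for i in 1 ; do python3 -m handwheel '[{"fingers":1,"xyz":[0.005,0.004,0],"turn":0}]' 8|sed -n '2p;4,5p'; done; for i in 1 2 3 4; do python3 -m handwheel '[{"fingers":1,"xyz":[0,0.004,0],"turn":0}]' 8|sed -n '2p;4,5p'; done; python3 go.py 0.519 -0.061 0.0506 -7.2; python3 hand.py
```

```text
ee_pos: [0.5224, -0.0618, 0.0819]
contact_force: [1.4, 0.3, -1.2]
finger_gap: 0.0619
ee_pos: [0.5236, -0.0622, 0.0785]
contact_force: [-0.5, -0.3, -1.9]
finger_gap: 0.0615
ee_pos: [0.5243, -0.0625, 0.0749]
contact_force: [-1.1, -1.6, 0.9]
finger_gap: 0.0616
ee_pos: [0.5248, -0.0628, 0.0712]
contact_force: [0.4, -1.4, -0.3]
finger_gap: 0.0617
ee_pos: [0.525, -0.0631, 0.0673]
contact_force: [-1.3, -1.0, 0.0]
finger_gap: 0.0622
t 9.38 pos [ 0.525  -0.0631  0.0673] F [-1.25 -1.02  0.02] gap 0.0622 q6 [-0.22  0.04  2.   -0.01  1.16 -0.09]
tool x [ 0.99  -0.127 -0.061] tool y [-0.06   0.007 -0.998] tool z [ 0.127  0.992 -0.001] jaw yaw -7.32
turn about tool y (down):  -0.12
shift in present tool axes mm [-5.2 17.   1.3]
shift in tool axes after turn mm [-5.2 17.   1.4]
top plane: y at axis mm -22.350660301220987 slopes x,z deg [-0.14501973  6.49052512] n world [0.072 0.106 0.992] tilt 7.34 res 0.0063273894039646075 23346
z extent of top (tool) mm [-11.32206277  84.32045661] x [-32.54858172  32.61436247]
```

```bash
for i in 1 2 3; do python3 -m handwheel '[{"fingers":1,"xyz":[-0.001,0.004,0.0005],"turn":0}]' 8|sed -n '2p;4,5p'; done; python3 - <<'E'
from h import *
s=ctrl.state(); im,d=ctrl.capture("wrist"); cv2.imwrite("pics/w5.png",im[:,:,::-1]); np.savez("pics/w5.npz",im=im,d=d,p=s['ee_pos'],r=s['tool_rot'])
im,d=ctrl.capture("side"); cv2.imwrite("pics/s5.png",cv2.resize(im[120:280,240:400],(600,600),interpolation=cv2.INTER_CUBIC)[:,:,::-1])
E
```

```text
ee_pos: [0.5242, -0.0627, 0.063]
contact_force: [0.8, -1.1, -0.8]
finger_gap: 0.0619
ee_pos: [0.5233, -0.0621, 0.0588]
contact_force: [0.9, -0.7, -0.5]
finger_gap: 0.0619
ee_pos: [0.5225, -0.0615, 0.0548]
contact_force: [0.6, -0.3, -0.4]
finger_gap: 0.0619
```

View pics/w5.png

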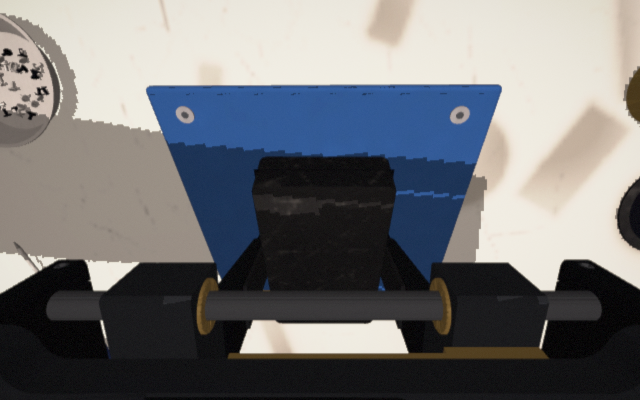

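View pics/s5.png

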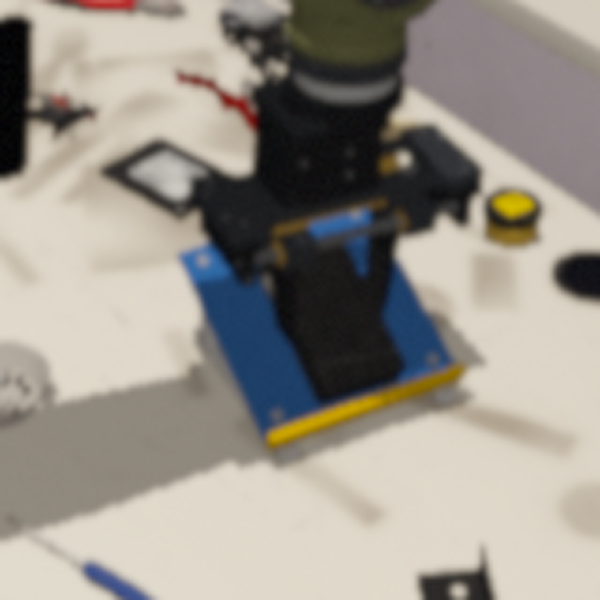

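The case is pivoting as hoped. In the wrist view it is centred at column 324, against a deck middle of 325. Checking how much tilt remains.

```bash
cat > tilt.py <<'E'
from h import *
def run(im,d,p,r,u0=262,u1=385,v0=190,v1=285):
    P=cloud("wrist",d,(p,r)); g=im.astype(int); v,u=np.mgrid[:400,:640]
    m=(d>0)&(g.max(-1)<90)&(abs(u-(u0+u1)/2)<(u1-u0)/2)&(v>v0)&(v<v1)
    b=(d>0)&(g[...,2]>g[...,0]+40)&(v<250)&(np.linalg.norm(P[...,:2]-[.52,-.04],axis=-1)<.14)
    def fit(T):
        for _ in range(5):
            k,*_=np.linalg.lstsq(np.c_[T[:,:2],np.ones(len(T))],T[:,2],rcond=None); e=T[:,2]-np.c_[T[:,:2],np.ones(len(T))]@k
            T=T[abs(e)<max(.001,2*e.std())]
        n=np.array([-k[0],-k[1],1]); n/=np.linalg.norm(n); return n,T
    nc,Tc=fit(P[m]); nb,Tb=fit(P[b])
    print("case n",nc.round(3),len(Tc),"deck n",nb.round(3),len(Tb),"angle deg",np.degrees(np.arccos(nc@nb)).round(2))
    h=(Tc-Tb.mean(0))@nb; print("height of top over deck mm",(1000*np.percentile(h,[2,50,98])).round(1))
    return P,nc,nb,Tc,Tb
if __name__=="__main__":
    z=np.load("pics/w5.npz"); run(z['im'],z['d'],z['p'],z['r'])
E
python3 tilt.py; python3 go.py 0.5225 -0.061 0.0506 -7.2
```

```text
case n [-0.001 -0.407  0.913] 10863 deck n [-0.054 -0.418  0.907] 31272 angle deg 3.11
height of top over deck mm [24.7 26.5 28.5]
t 9.78 pos [ 0.5215 -0.0612  0.0541] F [-0.03  0.74 -2.03] gap 0.0619 q6 [-0.22  0.05  2.02 -0.01  1.13 -0.08]
tool x [ 0.99  -0.128 -0.06 ] tool y [-0.06   0.007 -0.998] tool z [ 0.128  0.992 -0.001] jaw yaw -7.36
turn about tool y (down):  -0.16
shift in present tool axes mm [1.2 3.4 0.3]
shift in tool axes after turn mm [1.2 3.4 0.3]
```

```bash
python3 -m handwheel '[{"fingers":1,"xyz":[0,0.003,0],"turn":0},{"fingers":1,"xyz":[0,0,0],"turn":0}]' 6|sed -n '2p;4,5p'; cat > chk.py <<'E'
from tilt import *
import sys
s=ctrl.state(); im,d=ctrl.capture("wrist"); cv2.imwrite(sys.argv[1],im[:,:,::-1])
P,nc,nb,Tc,Tb=run(im,d,s['ee_pos'],s['tool_rot'])
x=np.array([.1142,.8988,.4233]); x-=nb*(x@nb); x/=np.linalg.norm(x); y=np.cross(nb,x); f=np.array([.5134,-.1085,.02])
# foot from this camera: top edge of blue = 0.150 up slope
print("deck top edge u",(1000*np.percentile((Tb-f)@x,99.5)).round(1))
m=(d>0)&(im.max(-1)<90)&(abs((P-Tb.mean(0))@nb-.024)<.007)&(abs((P-f)@y)<.07)&(abs((P-f)@x-.06)<.08)
v,u=np.mgrid[:400,:640]; m&=(v<285)
Q=P[m]; print("case top-face u max",(1000*np.percentile((Q-f)@x,[99,99.8])).round(1),"y range",(1000*np.percentile((Q-f)@y,[1,99])).round(1))
bl=(Tb-f)@y; top=(Tb-f)@x>.12; print("deck y range",(1000*np.percentile(bl[top],[.5,99.5])).round(1))
E
python3 chk.py pics/w6.png
```

```text
ee_pos: [0.5216, -0.0612, 0.0515]
contact_force: [-0.7, 0.5, -1.4]
finger_gap: 0.0623
case n [-0.037 -0.421  0.906] 10896 deck n [-0.054 -0.419  0.907] 32407 angle deg 0.93
height of top over deck mm [24.1 25.1 26. ]
deck top edge u 149.3
case top-face u max [117.5 117.8] y range [-36.9  30. ]
deck y range [-75.   71.2]
```

```bash
python3 -m handwheel '[{"fingers":1,"xyz":[0,0.0025,-0.004],"turn":0},{"fingers":1,"xyz":[0,0,0],"turn":0}]' 3|sed -n '2p;4,5p'; python3 chk.py pics/w7.png; python3 -m handwheel '[{"fingers":-0.33,"xyz":[0,0,0],"turn":0},{"fingers":-0.36,"xyz":[0,0,0],"turn":0},{"fingers":-0.4,"xyz":[0,0,0],"turn":0},{"fingers":-0.45,"xyz":[0,0,0],"turn":0}]'|sed -n '2p;4,5p'; python3 chk.py pics/w8.png; python3 go.py
```

```text
ee_pos: [0.5211, -0.0651, 0.0492]
contact_force: [-1.5, -0.4, -1.3]
finger_gap: 0.0628
case n [-0.043 -0.421  0.906] 10894 deck n [-0.054 -0.418  0.907] 36073 angle deg 0.63
height of top over deck mm [24.  24.8 25.7]
deck top edge u 149.3
case top-face u max [112.9 113.3] y range [-37.1  30.2]
deck y range [-75.   71.2]
ee_pos: [0.5209, -0.0649, 0.0491]
contact_force: [0.1, -0.1, 0.5]
finger_gap: 0.0684
case n [-0.053 -0.419  0.906] 10847 deck n [-0.054 -0.418  0.907] 35808 angle deg 0.05
height of top over deck mm [23.7 24.5 25.3]
deck top edge u 149.3
case top-face u max [112.6 113. ] y range [-39.4  33. ]
deck y range [-74.9  71.3]
t 10.6 pos [ 0.5209 -0.0649  0.0492] F [-0.25 -0.44  1.22] gap 0.0683 q6 [-0.22  0.05  2.02 -0.01  1.12 -0.09]
tool x [ 0.99  -0.127 -0.059] tool y [-0.059  0.007 -0.998] tool z [ 0.128  0.992 -0.   ] jaw yaw -7.34
```

View pics/w8.png

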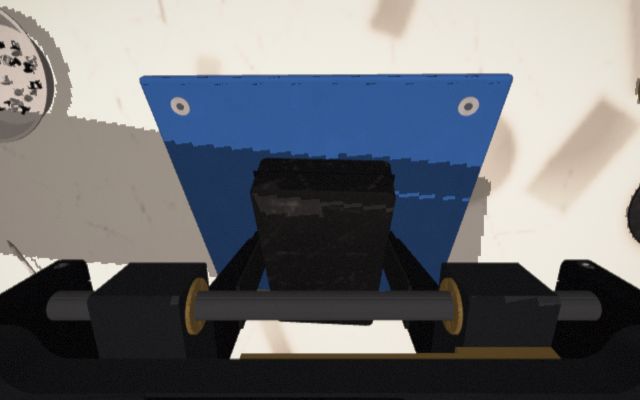

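The case now lies flat (0.05° from the deck) with its upper end at 113 mm, so it is on the ledge. Opening fully and withdrawing.

```bash
python3 -m handwheel '[{"fingers":-0.7,"xyz":[0,0,0],"turn":0},{"fingers":-1,"xyz":[0,0,0],"turn":0},{"fingers":-1,"xyz":[0,0,0],"turn":0},{"fingers":-1,"xyz":[0,0,0],"turn":0},{"fingers":-1,"xyz":[-0.001,-0.01,0],"turn":0},{"fingers":-1,"xyz":[-0.001,-0.02,0],"turn":0},{"fingers":-1,"xyz":[-0.001,-0.03,0],"turn":0},{"fingers":-1,"xyz":[0,-0.035,0],"turn":0},{"fingers":-1,"xyz":[0,-0.035,0],"turn":0},{"fingers":-1,"xyz":[0,0,0],"turn":0},{"fingers":-1,"xyz":[0,0,0],"turn":0}]'; python3 - <<'E'
from h import *
s=ctrl.state(); im,d=ctrl.capture("wrist"); np.savez("pics/w9.npz",im=im,d=d,p=s['ee_pos'],r=s['tool_rot']); cv2.imwrite("pics/w9.png",im[:,:,::-1])
im,d=ctrl.capture("side"); cv2.imwrite("pics/s9.png",cv2.resize(im[120:320,240:500],(780,600),interpolation=cv2.INTER_CUBIC)[:,:,::-1])
print(s['clock'],s['contact_force'])
z=np.load("pics/w9.npz"); im=z['im'];d=z['d'];P=cloud("wrist",d,(z['p'],z['r']))
n=np.array([-.054,-.418,.907]);n/=np.linalg.norm(n);x=np.array([.1142,.8988,.4233]);x-=n*(x@n);x/=np.linalg.norm(x);y=np.cross(n,x);f=np.array([.5134,-.1085,.02])
Q=P-f; b=(im[...,2].astype(int)>im[...,0].astype(int)+40)&(d>0)&(np.linalg.norm(Q,axis=-1)<.2)
h0=np.median((Q@n)[b]); m=(d>0)&(abs(Q@n-h0-.024)<.004)&(abs(Q@y)<.07)&(abs(Q@x-.06)<.09)&(im.max(-1)<100)
v,u=np.mgrid[:400,:640]; m&=v<255
print("deck h0",h0,m.sum(),cv2.minAreaRect(np.stack([(Q@x)[m],(Q@y)[m]],1).astype(np.float32)*1000))
print("deck y",np.percentile((Q@y)[b],[.5,99.5]),"u",np.percentile((Q@x)[b],[.5,99.5]))
E
```

```text
clock: 11.52
ee_pos: [0.5241, -0.0647, 0.1868]
tool_rot: [-0.704, 0.067, -0.023, 0.707]
contact_force: [-0.1, 0.8, -0.9]
finger_gap: 0.0952
11.5167 [-0.09140629  0.82497024 -0.86574949]
deck h0 0.0003859059053025691 6236 ((56.73457717895508, -1.9225387573242188), (62.11733627319336, 112.02637481689453), 88.971923828125)
deck y [-0.07540923  0.07128589] u [0.0020321  0.14926471]
```

View pics/w9.png

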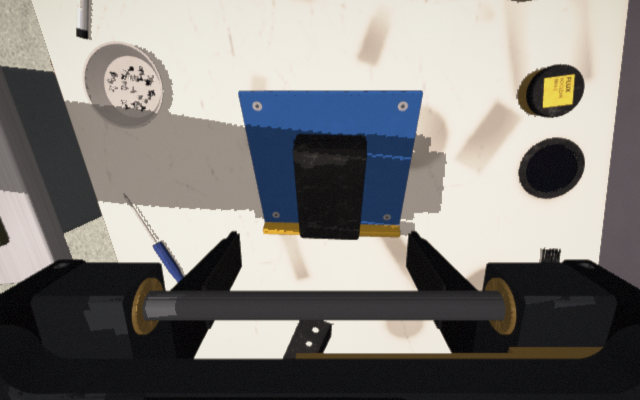

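View pics/s9.png

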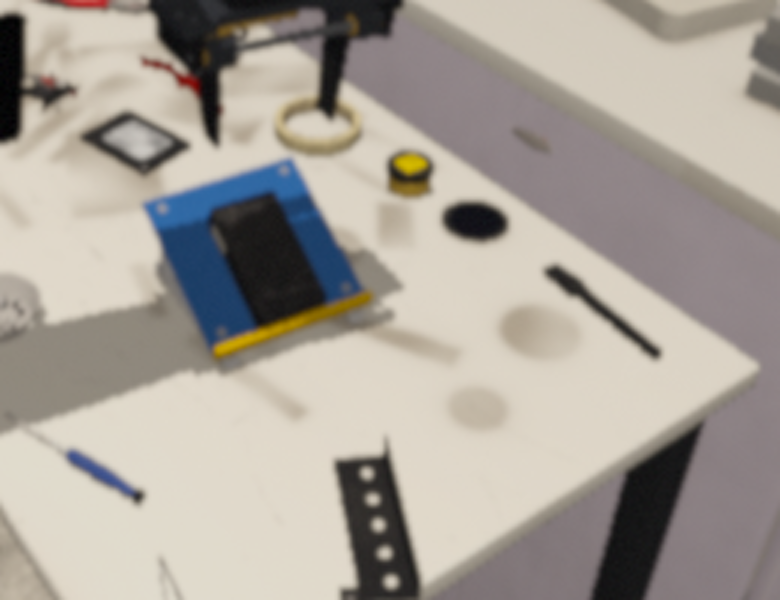

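Both views show the enclosure flat on the blue face and against the ledge. Its centre is at x ≈ 57 mm, y ≈ 0 mm in the deck frame, and its yaw is about 1° off. The bystanders haven't moved and the gripper is clear, so I'm handing in.

```bash
python3 -c "
from cell import ctrl
print(ctrl.close_job()); print(ctrl.state()['clock'])"
```

```text
the job is handed in; nothing more can be done
None
the job is handed in; nothing more can be done
```

The black enclosure is lying flat on the blue rest with its lower end against the yellow ledge, and I handed the job in at about 11.6 s. No verdict was reported.

**How it was done:** I gripped the enclosure across its width. The tool can't be tilted on command, so I lowered it level onto the slope with a light grip and let it pivot flat in the fingers. I then eased it down to the ledge, let go slowly and lifted clear.

**Last checks from the cameras:**

| Check | Measured | Allowed |
|---|---|---|
| Centre up the slope (x) | about 57 mm | 50–66 mm |
| Centre across the deck (y) | about -2 mm from my deck origin, near 0 mm from the measured deck edges | ±35 mm |
| Length off the slope direction | about 1° | 11° |
| Tilt off the blue face | about 0.05° just after release, before the fingers withdrew | 6° |

In the last images the SSD and bracket looked unmoved; I did not measure them again. The gripper was open and well above the rest.

**What went less cleanly:**
- **First grip:** the tool drifted up about 6 mm while closing, so I let go and gripped again lower down.
- **Tool tilt:** on the way to the rest the tool picked up 3–4° of unwanted tilt. One attempt to remove it failed, but the enclosure settled flat once pressed down and released.

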